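# Put the meter away in its foam cut-out and shut the tool drawer

### The arm

A 7-joint arm with a two-finger parallel gripper is mounted at the origin on a cart in front of the work surface, level with it; the furniture and walls round the work are solid. World frame = base frame: x ahead of the robot, y to its left, z up, the work surface at z = 0. Lengths are in m, angles in rad, forces in N, time in s.
With the tool pointing down it reaches from about 0.4 to 0.875 m from the base axis. Payload 6.5 kg.
Tool frame: the origin (TCP) lies at the very end of the fingers, on their centre line; the grasp point (between the pads) lies 19 mm behind it; x points along the fingers, z is the direction in which the jaws open and shut, and the axes are right-handed (so a half turn about x gives the same grasp; the last joint's range is limited). The gripper opens to 85 mm and grips with 20 to 120 N. Pads are 22 mm wide; open, the fingers measure 114 mm over their backs; the gripper's body (76 mm by 85 mm) begins 54 mm behind the grasp point. The pads swing forward as they close: fully open they stand 13 mm farther back than shut.
Start: joints at [-1.256, 0.536, -0.004, 1.538, 0.003, 1.067, -0.071], TCP at [0.242, 0.603, 0.231] pointing down, gripper open.
Joint ranges: [-2.7, 2.7], [-0.37, 2.16], [-1.27, 1.26], [0.24, 2.4], [-1.31, 4.45], [0.19, 1.91], [-2.76, 2.76]. Speed limits (rad/s): [2.39, 2.39, 3.14, 3.14, 3.14, 3.14, 3.14].

### API

Orientations are given as a unit quaternion [w, x, y, z].
In Python, from bench import robot, inverse_kinematics, cams gives the robot as it stands. Calls block until the motion is done:
- robot.movep(position, orientation): joint-space move of the TCP to a pose.
- robot.line_to(position, frame=None, vel=0.15, guard=None): straight line of the TCP; frame=None keeps the orientation; vel is the mean speed in m/s. With guard (N) it stops when the force on the tool has changed by that much, and returns True; else False.
- robot.set_joints(angles): joint-space move.
- robot.release() and robot.grasp(): open the fingers fully, or close them until they stop; the grip force is fixed at half the most.
- robot.sleep(seconds).
- inverse_kinematics(position, orientation): joint angles nearest the present ones, or None.
- cams.get_image(name): name is "side" or "top"; returns the picture (400x640x3 uint8, blue, green, red); there is no depth.
- cams.camera_params(name): a dict with "mtx" (3x3 intrinsics, pixels), "rvec" (rotation vector, rad) and "tvec" (3), from world to camera coordinates, as OpenCV has them. Camera axes: x right, y down, z forward; pixel columns grow to the right and rows downward; lengths in m; the calibration is good to about 2 mm. A picture is of the moment at which its call begins. camera_params takes no time and is no camera call.
A pose or a line that the arm cannot do raises robot.PlanningError and nothing moves.
- robot.finish_job(): hands the job in, once; it reports no verdict.
Readings, each from a call of its own:
- robot.read_clock(): time.
- robot.read_qpos(): joint angles.
- robot.read_qd(): joint speeds.
- robot.read_tau(): joint torques, N m.
- robot.read_tool_pos(): TCP position.
- robot.read_tool_rot(): TCP orientation.
- robot.read_contact_force(): force on the tool from outside, world axes, zero at the start.
- robot.read_torque(): the same for the moment, N m.
- robot.read_opening(): finger opening in m.
Only numpy, scipy, OpenCV 4.12 (cv2) and the standard library are available. Lean on these libraries where they do the work, as an engineer would, in place of code of your own. Each camera call takes 0.05 s, during which the arm holds its last target. There are 200 camera calls.

### The job

The multimeter was left lying on the foam deck of the open drawer. Slide it over into its yellow-bottomed cut-out so that it sits flat on the bottom, then push the drawer in fully home with the meter seated in it. Leave the pliers and the screwdriver where they are.

Things in the scene. Friction and masses are not known exactly. Their poses are not given: they have to be found in the camera images.
- multimeter: Dark teal hand multimeter lying on its back, 145 long (its x) x 75 wide (its y) mm; the body is 30 mm high and the range knob in the middle of its face rises to 44 mm. Loose, about 0.3 kg. Origin: centre of its underside, z up. It starts on the foam deck of the drawer, right (-y) of the cut-out, a little askew
- cutout (a point): Centre of the cut-out's yellow bottom (z 10 mm); moves with the drawer. Cut-out 154 (x) x 84 (y) mm in a flat black foam deck (z 26 mm), 16 mm deep. x: the way the drawer slides in, away from the robot; y left. Deck reaches 202 mm to the right of it, 66 left, 99 in front, 93 behind; a blue rim round it, 6-8 mm thick, rises 6 mm above the deck (z 32 mm)
- drawer_front (a point): Middle of the top edge (z 32 mm) of the drawer's flat blue front panel, on the face toward the robot; panel 270 wide, z 6 to 32 mm, no handle. Axes as cutout, which lies 107 mm behind (+x) and 63 mm left (+y). Shut, it is flush with the grey drawer unit, 290 wide, 215 deep, 74 high; only a seated meter passes its opening (top at z 64 mm)
- kit_drawer (a joint): How far the drawer is pulled out, m: 0 is fully shut (hard stop), 0.2 fully out. It slides stiffly (about 5 N) and a sprung ball clicks over a ridge in the last centimetre (a few N more)
- pliers_1: Blue-handled pliers lying on the bench, 55 x 181 x 14 mm, loose; not to be disturbed. Origin: centre of the underside
- screwdriver_1: Red-handled screwdriver lying on the bench, 26 x 204 x 25 mm, loose; not to be disturbed. Origin: centre of the underside

How it is judged:
By the outcome, as a careful person would: the job done as asked, in the order asked, and still so for the second after the job is handed in, with the robot touching nothing.
It also fails if it takes over 72 s, if anything falls off the work surface, if the arm or the gripper's body presses on something with over 40 N, if the wrist force passes 120 N, or if a joint passes its speed limit or range.

## Working session

There is one attempt and no reset: what is moved stays moved. The work goes in short steps, each a Python script; the robot and the scene stay as the last script left them, time stands still between calls to the robot, and variables do not carry over. Pictures are saved under pics/ and viewed, about 8 in all and at most 12, crops included, and the job is handed in when it is done.

```bash
mkdir -p pics; ls; python3 - <<'E'
from bench import robot,cams
import cv2
for n in ("top","side"):
    cv2.imwrite(f"pics/{n}0.png",cams.get_image(n)); p=cams.camera_params(n)
    R=cv2.Rodrigues(p["rvec"])[0]; print(n,p["mtx"].tolist(),(-R.T@p["tvec"].ravel()).round(3),R.round(2).tolist())
print(robot.read_clock(),robot.read_tool_pos(),robot.read_tool_rot(),robot.read_opening())
E
```

```text
pics
top [[407.53495079910715, 0.0, 322.0033276387664], [0.0, 407.53495079910715, 191.6973658493741], [0.0, 0.0, 1.0]] [ 0.406 -0.033  1.375] [[0.0, -1.0, -0.01], [-0.99, -0.0, -0.12], [0.12, 0.01, -0.99]]
side [[381.2591750538901, 0.0, 326.5397462211017], [0.0, 381.2591750538901, 198.10152297674574], [0.0, 0.0, 1.0]] [ 0.55  -0.862  0.84 ] [[1.0, -0.04, -0.02], [-0.04, -0.7, -0.72], [0.02, 0.72, -0.7]]
0.1 [0.24139307 0.6029166  0.23050004] [ 0.58514252 -0.39669966  0.58601319  0.39601282] 0.08489182805888637
```

View pics/top0.png

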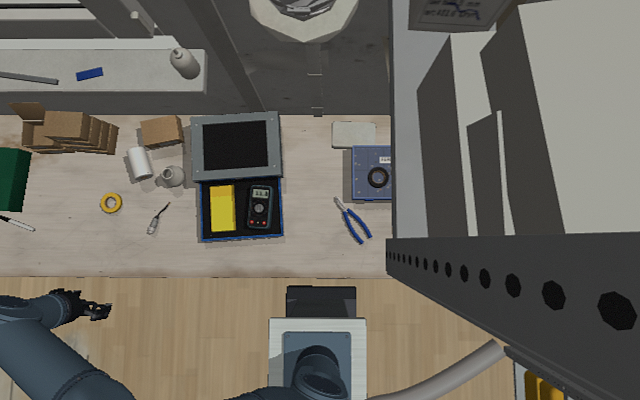

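View pics/side0.png

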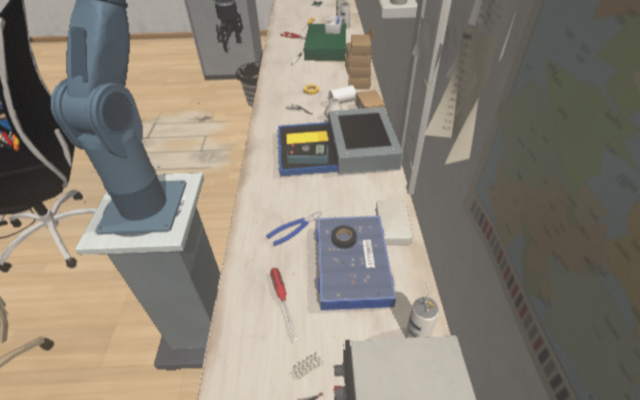

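The top view shows the yellow cut-out at about (222,208), the meter at (260,207) and the drawer front along row 240. In the side view the yellow is at about (307,138) and the meter at (305,152). Next I'll measure them with colour masks.

```bash
cat > h.py <<'E'
import cv2, numpy as np
from bench import robot, inverse_kinematics, cams
from scipy.spatial.transform import Rotation as Ro
def ray(n,uv,z):
    p=cams.camera_params(n); R=cv2.Rodrigues(p["rvec"])[0]; C=-R.T@np.ravel(p["tvec"])
    uv=np.reshape(uv,(-1,2)); d=np.c_[uv,np.ones(len(uv))]@np.linalg.inv(p["mtx"]).T@R
    return C+d*((z-C[2])/d[:,2])[:,None]
def proj(n,P):
    p=cams.camera_params(n)
    return cv2.projectPoints(np.float64(P).reshape(-1,1,3),p["rvec"],p["tvec"],p["mtx"],None)[0].reshape(-1,2)
def biggest(m):
    c,_=cv2.findContours(m.astype(np.uint8),cv2.RETR_EXTERNAL,cv2.CHAIN_APPROX_NONE)
    return max(c,key=cv2.contourArea).reshape(-1,2)
def tool(yaw,tilt=0):  # tool x down (tilted forward by tilt), jaws along y, then yaw about z
    x=np.array([np.sin(tilt),0,-np.cos(tilt)]); z=np.array([0,1.,0]); y=np.cross(z,x)
    q=(Ro.from_euler('z',yaw)*Ro.from_matrix(np.c_[x,y,z])).as_quat()
    return [q[3],q[0],q[1],q[2]]
E
python3 - <<'E'
from h import *
t=cv2.imread("pics/top0.png"); s=cv2.imread("pics/side0.png")
for n,im,box in (("top",t,(180,170,300,255)),("side",s,(265,110,355,185))):
    h=cv2.cvtColor(im,cv2.COLOR_BGR2HSV); x0,y0,x1,y1=box
    k=np.zeros(h.shape[:2],bool); k[y0:y1,x0:x1]=1
    yel=k&(h[...,0]>20)&(h[...,0]<35)&(h[...,1]>120)&(h[...,2]>90)
    c=biggest(yel); r=cv2.minAreaRect(c); print(n,"yellow",r,c.min(0),c.max(0))
    for z in (.010,.026): print(z,ray(n,cv2.boxPoints(r),z)[:,:2].round(4).tolist())
    blue=k&(h[...,0]>100)&(h[...,0]<125)&(h[...,1]>140)&(h[...,2]>60)
    c=biggest(blue); r=cv2.minAreaRect(c); print(n,"blue",r); print(ray(n,cv2.boxPoints(r),.032)[:,:2].round(4).tolist())
print(t[207,240:290].tolist())
c=[cv2.resize(t[165:255,180:300],None,fx=6,fy=6,interpolation=2)[:540,:400*2]]
cv2.imwrite("pics/c1.png",c[0])
E
```

```text
top yellow ((222.21603393554688, 207.9688720703125), (45.652523040771484, 24.411720275878906), 87.51044464111328) [210 185] [235 231]
0.01 [[0.5867, 0.3689], [0.5904, 0.286], [0.4365, 0.275], [0.4328, 0.3568]]
0.026 [[0.5846, 0.3641], [0.5883, 0.2823], [0.4362, 0.2714], [0.4325, 0.3522]]
top blue ((240.28228759765625, 209.3426055908203), (57.34653854370117, 82.18408203125), 86.05481719970703)
[[0.5909, 0.4019], [0.6102, 0.128], [0.4205, 0.1122], [0.4013, 0.3816]]
side yellow ((306.7970275878906, 136.8617401123047), (11.044296264648438, 42.2597770690918), 85.60128784179688) [286 130] [328 143]
0.01 [[0.4286, 0.3588], [0.5897, 0.3703], [0.5898, 0.2983], [0.4344, 0.2878]]
0.026 [[0.431, 0.3353], [0.5889, 0.3465], [0.589, 0.276], [0.4366, 0.2657]]Traceback (most recent call last):
  File "<stdin>", line 10, in <module>
  File "h.py", line 13, in biggest
    return max(c,key=cv2.contourArea).reshape(-1,2)
           ~~~^^^^^^^^^^^^^^^^^^^^^^^
ValueError: max() iterable argument is empty
```

```bash
python3 - <<'E'
from h import *
t=cv2.imread("pics/top0.png"); s=cv2.imread("pics/side0.png")
h=cv2.cvtColor(t,cv2.COLOR_BGR2HSV)
print(h[207,238:284].tolist())
a=cv2.resize(t[165:255,185:295],None,fx=5,fy=5,interpolation=0); a=cv2.convertScaleAbs(a,alpha=1.5)
cv2.imwrite("pics/c1.png",a)
E
```

```text
[[0, 11, 23], [160, 31, 25], [30, 21, 24], [15, 20, 25], [0, 0, 24], [105, 21, 24], [140, 29, 26], [165, 23, 22], [135, 39, 13], [158, 64, 16], [90, 36, 21], [90, 54, 33], [90, 11, 45], [15, 68, 45], [6, 103, 37], [4, 93, 22], [0, 5, 54], [40, 8, 91], [20, 8, 100], [38, 11, 90], [30, 3, 97], [30, 6, 92], [30, 3, 88], [20, 7, 112], [60, 7, 107], [110, 11, 71], [120, 32, 16], [105, 30, 17], [0, 12, 21], [0, 92, 25], [120, 28, 37], [96, 72, 71], [96, 75, 71], [99, 87, 47], [99, 47, 38], [15, 24, 21], [10, 33, 23], [10, 32, 24], [165, 21, 24], [40, 31, 25], [25, 109, 14], [109, 171, 58], [108, 189, 119], [108, 179, 108], [15, 27, 115], [16, 35, 162]]
```

View pics/c1.png

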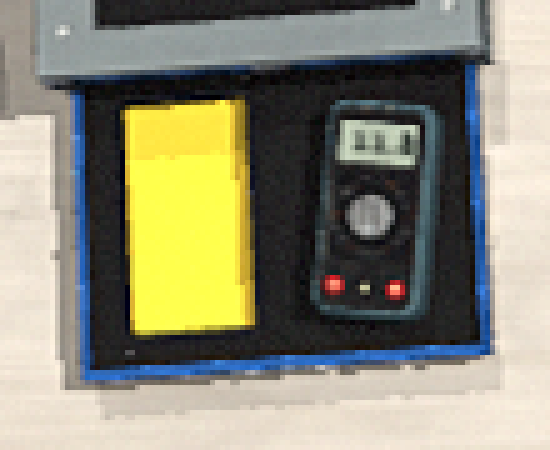

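The crop shows the meter leaning slightly right going up, with its outline at about x 312–440, y 100–320 in the crop and the knob at (370,216). In the full picture the knob is at (259,208).

```bash
python3 - <<'E'
from h import *
t=cv2.imread("pics/top0.png")
h=cv2.cvtColor(t,cv2.COLOR_BGR2HSV).astype(int)
k=np.zeros(h.shape[:2],bool); k[183:230,245:276]=1
m=k&(((h[...,0]>=85)&(h[...,0]<=106)&(h[...,1]>=40)&(h[...,2]>=28))|(h[...,2]>60))
m=cv2.morphologyEx(m.astype(np.uint8),cv2.MORPH_CLOSE,np.ones((5,5)))
c=biggest(m)
print(c.min(0),c.max(0))
P=ray("top",c+0.0,.056)[:,:2]; r=cv2.minAreaRect((P*1000).astype(np.float32)); print("meter@top",r)
print("knob",ray("top",[259,208.2],.070))
kn=k&(h[...,1]<30)&(h[...,2]>75); kn[:202]=0; kn[215:]=0
ys,xs=np.nonzero(kn); print(len(xs),xs.mean(),ys.mean(),ray("top",[xs.mean(),ys.mean()],.070))
for n in ("side",):
    s=cv2.imread("pics/side0.png"); a=cv2.convertScaleAbs(cv2.resize(s[115:185,265:355],None,fx=7,fy=7,interpolation=0),alpha=1.5); 
    o=[265,115]
    for p,cl in (((.512,.3185,.010),(255,0,255)),((.411,.247,.032),(0,255,0)),(tuple(ray("top",[xs.mean(),ys.mean()],.070)[0]),(0,0,255))):
        q=((proj(n,p)[0]-o+.5)*7).astype(int); print(p,proj(n,p)); cv2.drawMarker(a,tuple(map(int,q)),cl,0,12,2)
    cv2.imwrite("pics/c2.png",a)
E
```

```text
[247 185] [273 228]
meter@top ((512.9509887695312, 186.01596069335938), (78.10697174072266, 141.95382690429688), 86.00666809082031)
knob [[0.50594417 0.18731811 0.07      ]]
53 258.52830188679246 207.66037735849056 [[0.50768052 0.1888746  0.07      ]]
(0.512, 0.3185, 0.01) [[307.24673612 138.3443328 ]]
(0.411, 0.247, 0.032) [[278.6030239  145.99216912]]
(np.float64(0.5076805222231872), np.float64(0.18887459958192365), np.float64(0.07000000000000006)) [[305.2035276  146.06356455]]
```

View pics/c2.png

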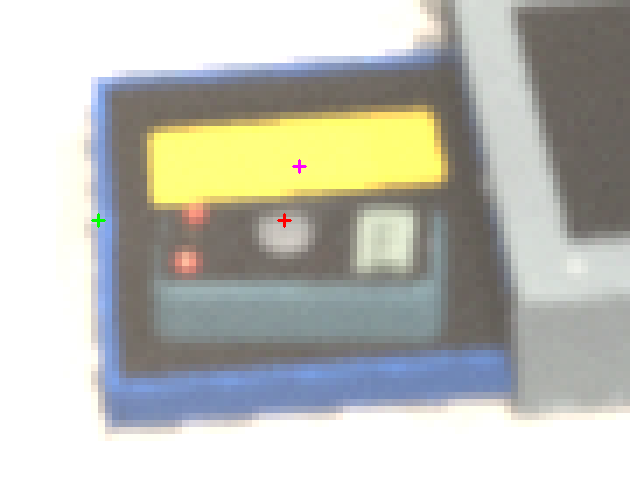

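The side view's reprojected markers agree to within a few mm: the cut-out at (0.512, 0.3185) with yaw of about +4.2°, and the meter at (0.510, 0.187) with yaw of about −4°. I'll straddle the meter and feel for the deck.

```bash
python3 - <<'E'
from h import *
q=tool(np.radians(-4)); q2=tool(np.radians(-4)+np.pi)
a=[0.510,0.187,0.16]
for k in (q,q2):
    s=inverse_kinematics(a,k); print(None if s is None else np.round(s,2))
s1,s2=inverse_kinematics(a,q),inverse_kinematics(a,q2)
use=q if s2 is None or (s1 is not None and abs(s1[6])<abs(s2[6])) else q2
print(use); robot.movep(a,use)
robot.line_to([.510,.187,.085],vel=.12)
print("hit",robot.line_to([.510,.187,.010],vel=.03,guard=4),robot.read_tool_pos(),robot.read_contact_force(),robot.read_torque())
cv2.imwrite("pics/s1.png",cv2.resize(cams.get_image("side")[90:200,240:380],None,fx=5,fy=5,interpolation=2))
print(robot.read_clock())
E
```

```text
[-0.51  0.45  0.1   1.89 -0.06  0.81  1.12]
[-0.94  0.53  0.67  1.91 -0.43  0.85 -1.69]
[np.float64(-0.5171451618607984), np.float64(0.4822456651582974), np.float64(-0.5171451618607984), np.float64(-0.4822456651582974)]
hit True [0.51001413 0.18699993 0.0128633 ] [-0.30226124 -0.32098872  5.92410838] [-0.00987229  0.17168987 -0.01466562]
4.9083
```

View pics/s1.png

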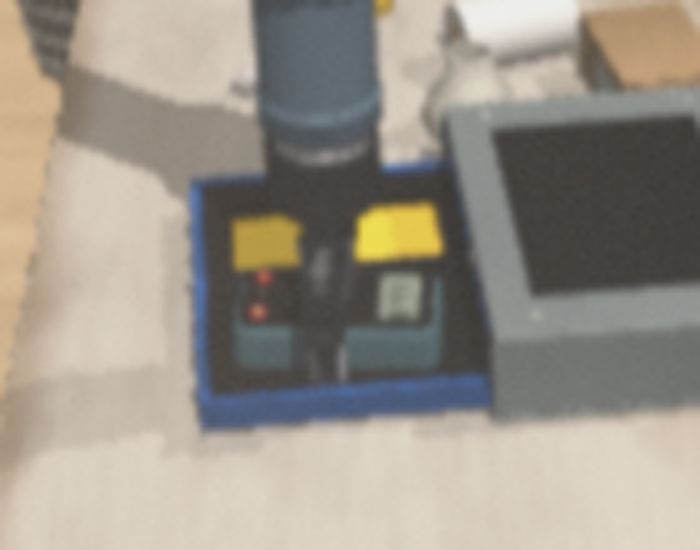

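The finger sits beside the meter near its middle (about (325,340) in this crop). The deck contact at TCP z 0.0129 means open fingertips stand 13 mm behind the TCP, as expected. Next I'll grip the upper body, lift, and carry it over the cut-out.

```bash
python3 - <<'E'
from h import *
robot.line_to([.510,.187,.033],vel=.08)
robot.grasp(); print("open",robot.read_opening(),robot.read_tool_pos())
z0=robot.read_tool_pos()[2]
robot.line_to([.510,.187,z0+.012],vel=.06); print(robot.read_contact_force(),robot.read_opening())
q=tool(np.radians(4.2))
robot.line_to([.512,.3185,z0+.012],frame=q,vel=.1)
print(robot.read_tool_pos(),robot.read_opening(),robot.read_clock())
t=cams.get_image("top"); s=cams.get_image("side"); cv2.imwrite("pics/t2.png",t); cv2.imwrite("pics/s2.png",s)
a=cv2.resize(t[170:250,190:290],None,fx=4,fy=4,interpolation=2); b=cv2.resize(s[100:180,265:365],None,fx=4,fy=4,interpolation=2)
cv2.imwrite("pics/c3.png",cv2.convertScaleAbs(np.hstack([a,b]),alpha=1.6))
E
```

```text
open 0.06904985386878683 [0.51067807 0.18748585 0.03402631]
[ 0.52230885  0.30792266 -4.41665452] 0.06856481473142914
[0.51220165 0.31740649 0.04599686] 0.06848775244823635 7.4667
```

View pics/c3.png

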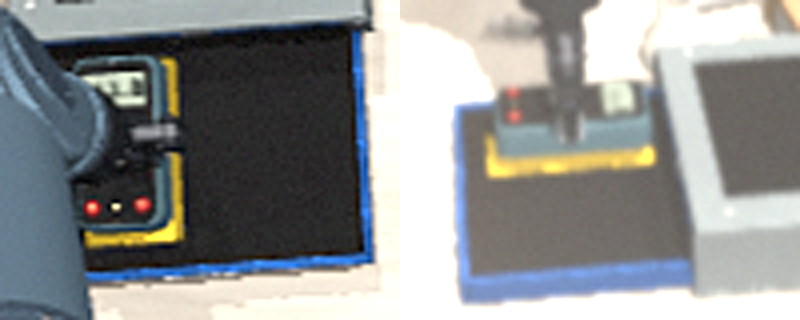

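The meter hangs level and roughly parallel over the cut-out, with a yellow margin at its right and near sides in the top view and at both ends in the side view. I'll compute the residual offsets from the edges.

```bash
python3 - <<'E'
from h import *
yaw=np.radians(4.2); R=np.array([[np.cos(yaw),np.sin(yaw)],[-np.sin(yaw),np.cos(yaw)]])
loc=lambda P:(P[:,:2]-[.512,.3185])@R.T*1000
for n,box in (("top",(200,175,245,240)),("side",(280,120,335,150))):
    im=cv2.imread("pics/"+n[0]+"2.png"); h=cv2.cvtColor(im,cv2.COLOR_BGR2HSV).astype(int); x0,y0,x1,y1=box
    yel=(h[...,0]>18)&(h[...,0]<36)&(h[...,1]>120)&(h[...,2]>60); k=np.zeros_like(yel); k[y0:y1,x0:x1]=1; yel&=k
    if n=="top":
        for r in list(range(190,199,2))+list(range(210,224,2)):
            c=np.nonzero(yel[r])[0]; 
            if len(c): print(r,"meter right edge, cut right edge",loc(ray(n,[c.min()-.5,r],.038)).round(1).tolist(),loc(ray(n,[c.max()+.5,r],.026)).round(1).tolist())
        for c in range(214,230,4):
            r=np.nonzero(yel[:,c])[0]
            if len(r): print("near",c,loc(ray(n,[c,r.min()-.5],.038)).round(1).tolist(),loc(ray(n,[c,r.max()+.5],.026)).round(1).tolist())
    else:
        teal=k&(h[...,0]>=85)&(h[...,0]<=110)&(h[...,1]>40)
        for r in range(132,146):
            c=np.nonzero(yel[r])[0]; d=np.nonzero(teal[r])[0]
            print(r,c.min() if len(c) else None,c.max() if len(c) else None,d.min() if len(d) else None,d.max() if len(d) else None)
        for c in range(290,328,5):
            r=np.nonzero(yel[:,c])[0]
            if len(r): print("right",c,loc(ray(n,[c,r.min()-.5],.038)).round(1).tolist(),loc(ray(n,[c,r.max()+.5],.026)).round(1).tolist())
E
```

```text
190 meter right edge, cut right edge [[54.1, -37.2]] [[55.3, -41.2]]
192 meter right edge, cut right edge [[47.4, -36.9]] [[48.6, -40.9]]
194 meter right edge, cut right edge [[40.8, -36.6]] [[41.6, -43.9]]
196 meter right edge, cut right edge [[34.1, -36.3]] [[34.9, -43.6]]
198 meter right edge, cut right edge [[27.2, -39.4]] [[28.2, -43.3]]
210 meter right edge, cut right edge [[-12.5, -37.6]] [[-11.9, -41.5]]
212 meter right edge, cut right edge [[-19.1, -37.3]] [[-18.6, -41.2]]
214 meter right edge, cut right edge [[-25.7, -37.0]] [[-25.2, -40.9]]
216 meter right edge, cut right edge [[-32.2, -36.7]] [[-32.1, -43.9]]
218 meter right edge, cut right edge [[-38.8, -36.4]] [[-38.7, -43.6]]
220 meter right edge, cut right edge [[-45.4, -36.1]] [[-45.3, -43.3]]
222 meter right edge, cut right edge [[-51.9, -35.8]] [[-51.9, -43.0]]
near 214 [[-65.6, 25.7]] [[-78.2, 29.6]]
near 218 [[-69.8, 12.7]] [[-75.8, 16.2]]
near 222 [[-67.5, -0.5]] [[-80.1, 3.1]]
near 226 [[-68.4, -13.7]] [[-77.7, -10.3]]
132 None None 312 326
133 None None 294 326
134 None None 296 325
135 287 287 301 321
136 287 287 None None
137 287 328 None None
138 287 328 None None
139 287 328 None None
140 287 328 None None
141 287 326 280 280
142 287 307 280 280
143 287 294 280 280
144 None None 280 280
145 None None 280 280
right 290 [[-63.8, -38.5]] [[-65.1, -46.1]]
right 295 [[-45.9, -40.9]] [[-46.9, -42.4]]
right 300 [[-28.1, -43.4]] [[-28.9, -44.9]]
right 305 [[-9.8, -39.6]] [[-11.0, -47.3]]
right 310 [[8.2, -42.1]] [[7.5, -43.7]]
right 315 [[26.0, -44.6]] [[25.4, -46.1]]
right 320 [[44.5, -40.8]] [[43.4, -48.6]]
right 325 [[62.5, -43.3]] [[62.1, -44.9]]
```

Both views agree with the expected cut-out edges to about 1 mm. The meter sits about 3 mm too far in +x and under 1 mm off in y, so I'll correct that and lower under guard.

```bash
python3 - <<'E'
from h import *
x,y=.512-.003,.3185-.0009
robot.line_to([x,y,.046],vel=.05)
hit=robot.line_to([x,y,.0195],vel=.03,guard=6)
print(hit,robot.read_tool_pos(),robot.read_contact_force(),robot.read_torque(),robot.read_opening(),robot.read_clock())
s=cams.get_image("side"); t=cams.get_image("top")
a=cv2.resize(t[170:250,190:290],None,fx=4,fy=4,interpolation=2); b=cv2.resize(s[100:180,265:365],None,fx=4,fy=4,interpolation=2)
cv2.imwrite("pics/c4.png",cv2.convertScaleAbs(np.hstack([a,b]),alpha=1.6))
E
```

```text
False [0.50919268 0.31772084 0.01970544] [ 0.63911067 -0.39682264 -2.85223884] [-0.02995023  0.00422346 -0.03990625] 0.06860010974662399 8.85
```

View pics/c4.png

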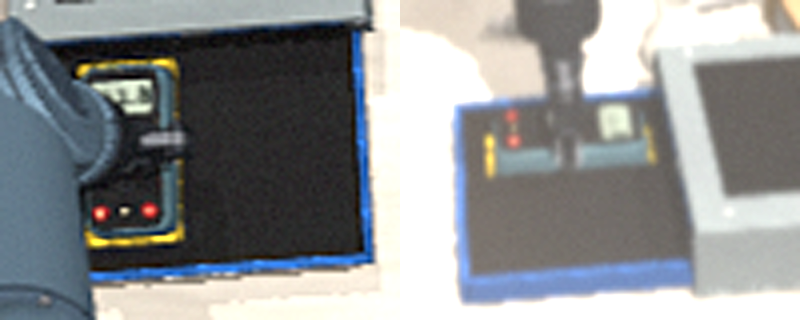

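The meter went in with no contact, and yellow shows on all visible sides, so it is nearly centred. I'll release, retreat, and check it.

```bash
python3 - <<'E'
from h import *
p=robot.read_tool_pos()
robot.release(); robot.line_to([p[0],p[1],.15],vel=.12)
yaw=np.radians(4.2); d=np.array([np.cos(yaw),np.sin(yaw)])
for tilt in (30,20,10,0):
    q=tool(yaw,np.radians(tilt)); pts=[[*(np.array([.411,.247])+d*k),z] for k,z in ((-.055,.14),(-.055,.015),(.2,.015))]
    ok=[inverse_kinematics(a,q) for a in pts]; print(tilt,[None if o is None else np.round(o,2).tolist() for o in ok])
    if all(o is not None for o in ok): break
robot.movep(pts[0],q); robot.grasp()
print(robot.read_tool_pos(),robot.read_opening(),robot.read_clock(),robot.read_contact_force())
s=cams.get_image("side"); t=cams.get_image("top"); cv2.imwrite("pics/t5.png",t); cv2.imwrite("pics/s5.png",s)
a=cv2.resize(t[170:250,190:290],None,fx=4,fy=4,interpolation=2); b=cv2.resize(s[100:180,265:365],None,fx=4,fy=4,interpolation=2)
cv2.imwrite("pics/c5.png",cv2.convertScaleAbs(np.hstack([a,b]),alpha=1.6))
E
```

```text
30 [None, None, [-0.5, 0.75, -0.12, 2.01, 1.83, 0.34, -0.7]]
20 [[-0.74, 0.23, -0.18, 2.39, 0.82, 0.41, -0.01], None, [-0.55, 0.74, -0.0, 1.9, 0.71, 0.25, 0.43]]
10 [[-0.93, 0.25, 0.16, 2.29, 0.16, 0.47, 0.72], [-1.21, 0.63, 0.51, 2.35, -1.09, 0.2, 1.91], [-0.59, 0.77, 0.11, 1.76, 0.0, 0.45, 1.13]]
[0.35615857 0.24298874 0.14000959] 0.00026069820232368316 12.0 [-0.62169685 -0.61107058  0.61941481]
```

View pics/c5.png

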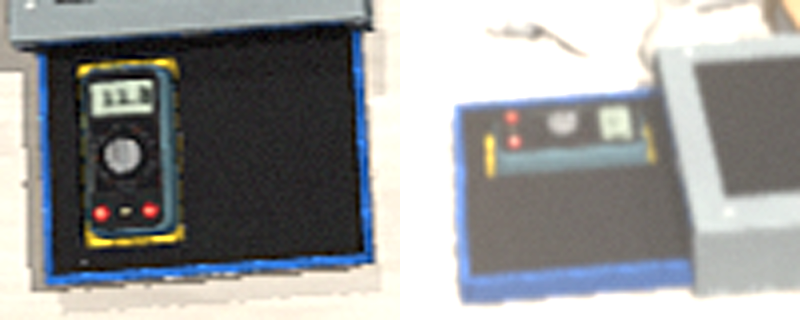

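The meter sits in the cut-out with yellow visible around it, and its knob is at about (121,155) in the crop. The drawer hasn't moved. Now I'll push the front panel at its middle with closed, slightly tilted fingers.

```bash
python3 - <<'E'
from h import *
yaw=np.radians(4.2); d=np.array([np.cos(yaw),np.sin(yaw)]); f=np.array([.411,.247])
q=tool(yaw,np.radians(10)); P=lambda k,z:[*(f+d*k),z]
robot.line_to(P(-.038,.13),vel=.1)
robot.line_to(P(-.038,.014),vel=.1)
f0=robot.read_contact_force()
print("touch",robot.line_to(P(.02,.014),vel=.04,guard=3),robot.read_tool_pos(),robot.read_contact_force()-f0)
hit=robot.line_to(P(.22,.014),vel=.05,guard=20)
p=robot.read_tool_pos(); print(hit,p,((p[:2]-f)@d).round(4),robot.read_contact_force()-f0,robot.read_clock())
t=cams.get_image("top"); s=cams.get_image("side")
a=cv2.resize(t[130:230,180:290],None,fx=4,fy=4,interpolation=2)[:, :400]; b=cv2.resize(s[90:190,265:365],None,fx=4,fy=4,interpolation=2)
cv2.imwrite("pics/c6.png",np.hstack([a,b]))
E
```

```text
Traceback (most recent call last):
bench.PlanningError: the arm cannot follow that straight line within its joint ranges
```

```bash
python3 - <<'E'
from h import *
yaw=np.radians(4.2); d=np.array([np.cos(yaw),np.sin(yaw)]); f=np.array([.411,.247]); P=lambda k,z:[*(f+d*k),z]
print(robot.read_qpos().round(2))
for tilt in (10,5,0):
  for hy in (0,np.pi,np.pi/2,-np.pi/2):
    t=np.radians(tilt); x=np.array([np.sin(t),0,-np.cos(t)]); z=np.array([0,1.,0]); M=np.c_[x,np.cross(z,x),z]@Ro.from_euler('x',hy).as_matrix()
    g=(Ro.from_euler('z',yaw)*Ro.from_matrix(M)).as_quat(); q=[g[3],*g[:3]]
    for k in (-.035,-.028):
        o=[inverse_kinematics(P(k,z),q) for z in (.13,.06,.014)]
        print(tilt,round(hy,1),k,[None if v is None else np.round(v,2).tolist() for v in o])
E
```

```text
[-0.9   0.29  0.15  2.27  0.15  0.45  0.76]
10 0 -0.035 [[-0.89, 0.3, 0.15, 2.26, 0.15, 0.45, 0.77], [-0.89, 0.46, 0.16, 2.29, 0.16, 0.26, 0.74], [-0.6, 0.58, -0.19, 2.28, 0.95, 0.26, -0.03]]
10 0 -0.028 [[-0.88, 0.31, 0.15, 2.25, 0.14, 0.46, 0.78], [-0.88, 0.47, 0.15, 2.28, 0.15, 0.27, 0.76], [-0.59, 0.58, -0.19, 2.27, 0.92, 0.26, 0.01]]
10 3.1 -0.035 [[-1.52, 0.44, 0.93, 2.29, -0.55, 0.49, -1.68], [-1.33, 0.57, 0.7, 2.31, -0.85, 0.34, -1.43], [-1.17, 0.64, 0.5, 2.31, -1.02, 0.21, -1.28]]
10 3.1 -0.028 [[-1.5, 0.45, 0.92, 2.28, -0.56, 0.5, -1.67], [-1.32, 0.58, 0.71, 2.3, -0.85, 0.35, -1.42], [-1.17, 0.65, 0.51, 2.3, -1.0, 0.22, -1.29]]
10 1.6 -0.035 [[-1.22, 0.33, 0.54, 2.28, -0.15, 0.44, -0.52], [-1.09, 0.49, 0.4, 2.3, -0.3, 0.26, -0.39], [-1.18, 0.64, 0.51, 2.31, -1.04, 0.22, 0.31]]
10 1.6 -0.028 [[-1.2, 0.34, 0.53, 2.26, -0.16, 0.44, -0.5], [-1.08, 0.5, 0.4, 2.29, -0.3, 0.26, -0.38], [-1.17, 0.65, 0.51, 2.3, -1.02, 0.22, 0.3]]
10 -1.6 -0.035 [[-0.56, 0.31, -0.23, 2.24, 0.39, 0.5, 2.11], [-0.65, 0.46, -0.13, 2.28, 0.57, 0.32, 1.92], [-0.73, 0.57, -0.04, 2.29, 0.74, 0.2, 1.74]]
10
[... 1857 characters left out ...]
[-1.25, 0.64, 0.74, 2.18, -0.78, 0.61, -1.43], [-1.16, 0.71, 0.62, 2.18, -0.88, 0.52, -1.35]]
0 1.6 -0.035 [[-1.06, 0.39, 0.46, 2.16, -0.28, 0.66, -0.33], [-0.96, 0.52, 0.35, 2.18, -0.37, 0.49, -0.25], [-0.89, 0.62, 0.26, 2.18, -0.41, 0.39, -0.22]]
0 1.6 -0.028 [[-1.04, 0.4, 0.46, 2.14, -0.28, 0.66, -0.32], [-0.95, 0.53, 0.35, 2.17, -0.37, 0.5, -0.25], [-0.88, 0.62, 0.26, 2.17, -0.4, 0.4, -0.22]]
0 -1.6 -0.035 [[-0.39, 0.38, -0.34, 2.12, 0.2, 0.67, 2.35], [-0.41, 0.52, -0.32, 2.15, 0.32, 0.52, 2.24], [-0.44, 0.62, -0.28, 2.16, 0.41, 0.42, 2.16]]
0 -1.6 -0.028 [[-0.38, 0.39, -0.34, 2.1, 0.2, 0.68, 2.36], [-0.4, 0.53, -0.32, 2.14, 0.32, 0.53, 2.25], [-0.43, 0.62, -0.28, 2.14, 0.4, 0.43, 2.18]]
```

```bash
python3 - <<'E'
from h import *
yaw=np.radians(4.2); d=np.array([np.cos(yaw),np.sin(yaw)]); f=np.array([.411,.247])
q=tool(yaw,np.radians(5)); P=lambda k,z:[*(f+d*k),z]
robot.movep(P(-.035,.13),q)
robot.line_to(P(-.035,.014),vel=.1)
f0=robot.read_contact_force()
print("touch",robot.line_to(P(.02,.014),vel=.04,guard=3),robot.read_tool_pos(),robot.read_contact_force()-f0)
hit=robot.line_to(P(.22,.014),frame=tool(yaw,np.radians(12)),vel=.05,guard=20)
p=robot.read_tool_pos(); print(hit,p,((p[:2]-f)@d).round(4),robot.read_contact_force()-f0,robot.read_clock())
t=cams.get_image("top"); s=cams.get_image("side")
a=cv2.resize(t[130:230,180:290],None,fx=4,fy=4,interpolation=2)[:, :400]; b=cv2.resize(s[90:190,265:365],None,fx=4,fy=4,interpolation=2)
cv2.imwrite("pics/c6.png",np.hstack([a,b]))
E
```

```text
touch True [0.40125773 0.24607571 0.01374092] [-1.30982616  1.23425146 -0.83294102]
True [0.59538106 0.25982608 0.01134594] 0.1848 [-0.35968337  0.38796845 -1.12236786] 18.2333
```

View pics/c6.png

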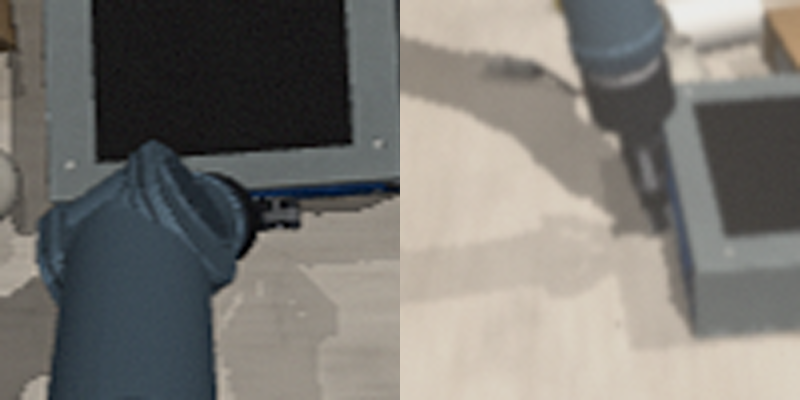

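The drawer is almost in, but the guard tripped, probably at the click ridge, and a thin blue strip still shows. I'll push on slowly with a higher guard.

```bash
python3 - <<'E'
from h import *
yaw=np.radians(4.2); d=np.array([np.cos(yaw),np.sin(yaw)]); f=np.array([.411,.247])
P=lambda k,z:[*(f+d*k),z]
for i in range(2):
    f0=robot.read_contact_force()
    k=(robot.read_tool_pos()[:2]-f)@d
    hit=robot.line_to(P(k+.025,.013),vel=.03,guard=32)
    p=robot.read_tool_pos(); print(hit,p,((p[:2]-f)@d).round(4),robot.read_contact_force(),robot.read_clock())
E
```

```text
True [0.59534391 0.25960311 0.00913572] 0.1848 [ 0.44649156  0.07276449 -0.09008582] 18.7833
True [0.59527613 0.2595085  0.00788758] 0.1847 [-0.19370224  0.27040835 -0.02373511] 19.2333
```

Twice it stopped at over 32 N with no travel, so this is either home or a block. I'll back off and look.

```bash
python3 - <<'E'
from h import *
yaw=np.radians(4.2); d=np.array([np.cos(yaw),np.sin(yaw)]); f=np.array([.411,.247])
P=lambda k,z:[*(f+d*k),z]
robot.line_to(P(.13,.03),vel=.1); robot.line_to(P(.05,.2),vel=.15)
robot.movep([.30,.50,.25],tool(yaw))
print(robot.read_clock(),robot.read_contact_force())
t=cams.get_image("top"); s=cams.get_image("side"); cv2.imwrite("pics/t7.png",t); cv2.imwrite("pics/s7.png",s)
a=cv2.resize(t[100:200,185:285],None,fx=4,fy=4,interpolation=2); b=cv2.resize(s[90:190,300:400],None,fx=4,fy=4,interpolation=2)
cv2.imwrite("pics/c7.png",np.hstack([a,b]))
h=cv2.cvtColor(t,cv2.COLOR_BGR2HSV).astype(int)
bl=(h[...,0]>100)&(h[...,0]<125)&(h[...,1]>110); bl[:165]=0; bl[200:]=0; bl[:,:185]=0; bl[:,290:]=0
for c in range(200,284,10):
    r=np.nonzero(bl[:,c])[0]; print(c,r.min() if len(r) else None,r.max() if len(r) else None, (ray("top",[c,r.max()+.5],.006)[0,:2]-f)@d if len(r) else None)
E
```

```text
22.525 [-0.2195724  -0.26495455  0.46497921]
200 181 181 0.20141352453845365
210 180 182 0.19550116559241743
220 179 181 0.19646404756797453
230 179 179 0.20086389631718307
240 178 179 0.1983895583890608
250 177 178 0.19935218725677056
260 177 178 0.19687928941867366
270 176 177 0.19784162067542982
280 None None None
```

View pics/c7.png

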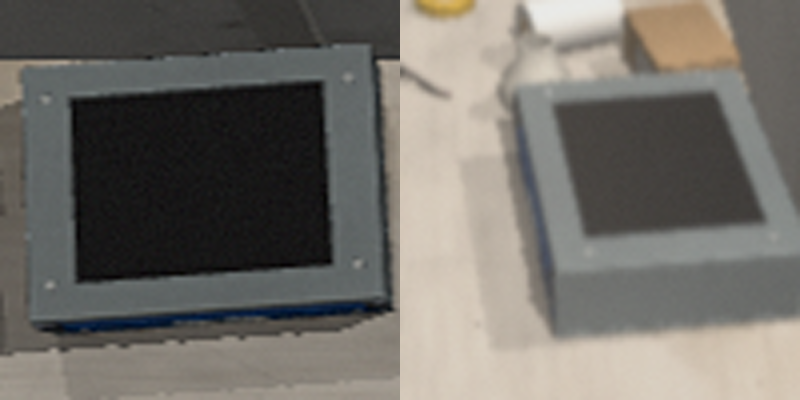

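The view shows the unit with only a thin blue strip of front panel below its top edge (about rows 177–181 in the full picture). I'll compare the panel plane with the unit's front plane numerically.

```bash
python3 - <<'E'
from h import *
yaw=np.radians(4.2); d=np.array([np.cos(yaw),np.sin(yaw)]); f=np.array([.411,.247])
t=cv2.imread("pics/t7.png").astype(int); g=t.mean(2)
for c in (194,197,200,210,220,230,240,250,260,270,276,280): print(c,[(int(g[r,c]),int(t[r,c,0]-t[r,c,2])) for r in range(172,188)])
# predicted rows for a flush panel and a panel 5 mm proud, unit front plane k
for k in (.190,.195,.200,.205):
    b=f+d*k; n=np.array([-d[1],d[0]])
    print(k,"unit top z74 mid",proj("top",[*b,.074])[0].round(2),"opening z64",proj("top",[*b,.064])[0].round(2),"panel z32",proj("top",[*b,.032])[0].round(2),"z6",proj("top",[*b,.006])[0].round(2),"z0",proj("top",[*b,0])[0].round(2))
    print("   side",[proj("side",[*(b+n*o),z])[0].round(1).tolist() for o,z in ((-.145,.074),(-.145,0),(-.135,.032),(-.135,.006))])
s=cv2.imread("pics/s7.png"); cv2.imwrite("pics/c8.png",cv2.resize(np.hstack([cv2.convertScaleAbs(s[115:180,322:372],alpha=1.5)]),None,fx=9,fy=9,interpolation=0))
E
```

```text
194 [(96, 5), (97, 6), (98, 5), (99, 5), (98, 6), (101, 5), (100, 4), (108, 6), (66, 4), (66, 8), (67, -4), (91, -11), (95, -12), (95, -12), (93, -10), (81, -10)]
197 [(103, -1), (96, 5), (97, 4), (99, 4), (99, 5), (100, 4), (99, 5), (107, 3), (54, 4), (48, 6), (19, 5), (86, -11), (97, -13), (94, -12), (87, -9), (119, -13)]
200 [(96, 6), (98, 4), (99, 3), (99, 5), (100, 5), (99, 6), (100, 5), (101, 4), (49, 16), (20, 19), (18, 3), (42, 0), (75, -8), (78, -10), (70, -7), (64, -6)]
210 [(103, 5), (99, 8), (98, 6), (98, 6), (98, 5), (100, 5), (108, 5), (60, 7), (34, 44), (29, 43), (32, 30), (81, -12), (74, -10), (73, -9), (66, -6), (125, -16)]
220 [(99, 3), (99, 6), (97, 5), (99, 5), (98, 4), (104, 5), (80, -1), (40, 26), (42, 53), (19, 42), (51, -9), (77, -12), (75, -10), (67, -8), (127, -14), (129, -15)]
230 [(99, 6), (98, 5), (96, 5), (96, 6), (101, 6), (94, 2), (43, 13), (30, 53), (57, 16), (61, -1), (79, -10), (80, -10), (73, -9), (67, -8), (127, -14), (134, -16)]
240 [(100, 5), (96, 5), (96, 5), (98, 4), (101, 4), (49, 6), (35, 45), (27, 38), (39, 4), (78, -11), (82, -10), (78, -9
[... 1043 characters left out ...]
0 [241.5  182.11]
   side [[337.0, 157.2], [337.0, 174.6], [336.6, 165.4], [336.6, 171.3]]
0.195 unit top z74 mid [236.63 177.38] opening z64 [237.31 177.84] panel z32 [239.42 179.29] z6 [241.06 180.41] z0 [241.43 180.66]
   side [[338.6, 157.1], [338.4, 174.5], [338.1, 165.3], [338.0, 171.2]]
0.2 unit top z74 mid [236.56 175.86] opening z64 [237.24 176.33] panel z32 [239.35 177.81] z6 [240.99 178.96] z0 [241.36 179.22]
   side [[340.1, 157.0], [339.9, 174.4], [339.6, 165.1], [339.5, 171.1]]
0.205 unit top z74 mid [236.49 174.33] opening z64 [237.17 174.82] panel z32 [239.28 176.33] z6 [240.92 177.51] z0 [241.29 177.78]
   side [[341.6, 156.9], [341.4, 174.2], [341.1, 165.0], [341.0, 171.0]]
```

View pics/c8.png

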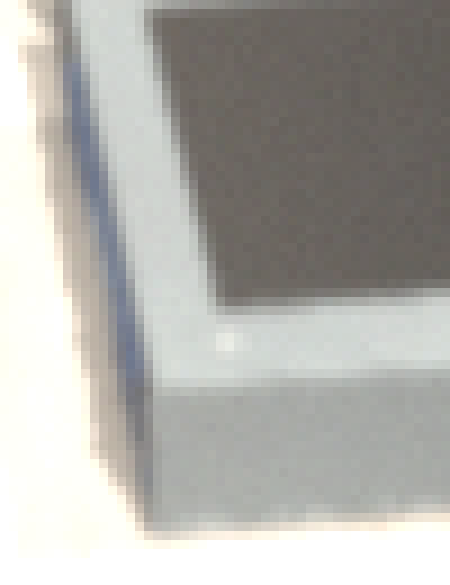

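The views agree that the panel is flush to within 1–3 mm. To rule out the gripper having hit the unit instead of the panel, I'll probe once more with a stronger tilt. A light touch then a firm push should give the same position if it is home.

```bash
python3 - <<'E'
from h import *
yaw=np.radians(4.2); d=np.array([np.cos(yaw),np.sin(yaw)]); f=np.array([.411,.247])
P=lambda k,z:[*(f+d*k),z]; q=tool(yaw,np.radians(25))
robot.movep(P(.13,.10),q); robot.line_to(P(.13,.015),vel=.1)
K=lambda:((robot.read_tool_pos()[:2]-f)@d).round(4)
print("touch",robot.line_to(P(.21,.015),vel=.03,guard=3),K())
for i in range(2): print("push",robot.line_to(P(K()+.025,.015),vel=.03,guard=32),K(),robot.read_tool_pos()[2],robot.read_clock())
robot.line_to(P(.12,.03),vel=.1); robot.line_to(P(.04,.2),vel=.15); robot.movep([.30,.50,.25],tool(yaw))
print(robot.read_clock(),robot.read_contact_force())
t=cams.get_image("top"); s=cams.get_image("side"); cv2.imwrite("pics/t9.png",t); cv2.imwrite("pics/s9.png",s)
for n,i in (("t",t),("s",s)): print(n,"moved px vs t7/s7:",int((cv2.absdiff(i,cv2.imread(f"pics/{n}7.png"))[120:190,200:380].max(2)>35).sum()))
i=cv2.absdiff(s,cv2.imread("pics/side0.png")).max(2)>40; print("pliers/screwdriver px changed (side)",int(i[205:250,260:315].sum()),int(i[265:340,265:300].sum()))
E
```

```text
touch True 0.1864
push True 0.1864 0.011761933330699838 27.1833
push True 0.1863 0.01013221828688838 27.5667
30.9333 [ 0.89037176 -0.61926056 -0.58276212]
t moved px vs t7/s7: 0
s moved px vs t7/s7: 0
pliers/screwdriver px changed (side) 0 0
```

The light touch and the two pushes at over 32 N gave the same position with the gripper clear of the unit, so the drawer is on its hard stop and flush. The pliers and screwdriver haven't moved.

```bash
python3 -c "
from bench import robot
print(robot.read_clock(),robot.read_qd().round(3)); robot.finish_job()"
```

```text
31.0333 [-0.    -0.003 -0.007 -0.004 -0.004  0.    -0.   ]
the job is handed in; nothing more can be done
```

The multimeter is in its cut-out and the drawer is pushed home. I handed the job in at about 31 s with the arm clear of everything.

I gripped the meter by its sides and lifted it about 12 mm, so it was carried over the cut-out rather than slid along the deck. After a 3 mm correction it went in without touching the edges. I then pushed the drawer in by the middle of its front panel with closed fingers, about 195 mm.

**Last checks**
- **Meter seated:** after release, yellow showed around the meter in the pictures. I did not measure its height by touch. It was let go about 1.5 mm above the bottom and then passed under the unit's opening.
- **Drawer shut:** a light touch and repeated pushes over 32 N, at two different tilts, all stopped at the same place to within 0.1 mm for each tilt. I took that as the hard stop.
- **Flush front:** the panel and the unit's front matched to within 1–3 mm, which is as fine as the cameras resolve. A few pixel columns hinted at up to 2.5 mm proud, but the pushes did not bear that out.
- **Pliers and screwdriver:** no pixels changed around either in the side view.

One planned move, lowering the tool at 10° tilt close to the base, was refused by the planner. I lowered at 5° instead.

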